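# Tighten the recessed pump nut with the T-handle socket extension

## Task

A long T-handle socket extension stands in the deep bore of the rectangular pump housing, seated on the nut at the bottom. Tighten the nut: turn the T-handle clockwise (seen from above), less than a quarter turn, until its cross bar lies in line with the housing's long sides, then let go and leave it standing there. Keep it seated on the nut throughout, and leave the similar extension in the round housing alone.

Things in the scene. Friction and masses are not known exactly. Their poses are not given: they have to be found in the camera images.
- pump_housing: Rectangular aluminium pump housing, fixed: foot 150 x 96 mm, body 126 x 70 mm, top 110 mm above the bench with two ribs and four screws; a vertical bore 34 mm wide opens in the middle of the top. Origin: centre of its underside, below the bore's axis; x axis along the long sides, within 0.6 rad of ahead; z up.
- pump_extension: Loose steel T-handle extension upright in the bore, socket on the nut (6 deg play). Origin: centre of its square hub (20 x 20 mm, 32 high, flat faces; grip those normal to y), 211 mm above the bench. x: along the cross bar through the hub's centre, 120 mm long, 11 mm thick (ends 14); z up the shaft (14 thick). Starts with the bar 40 to 70 deg anticlockwise from above of the housing's long axis.
- pump_nut (a joint): Turn of the nut under that extension, rad: 0 at the start, growing clockwise (tightening). No stop within the needed turn; it drags with about 0.12 N m and stays where it is left.
- round_bar_end (a point): One end of the cross bar of the other, identical extension, 60 mm from its axis, 211 mm above the bench. That extension stands in a round housing (88 mm wide body on a 112 mm foot, top 110 mm above the bench) and must be left alone.

How it is judged (in metres and radians):
At the end, for the whole second after the job is handed in: The cross bar lies within 12 degrees of the pump housing's long axis, the nut itself has been turned clockwise by more than 0.36 rad, and the extension stands at rest, upright within 6 degrees, over the bore and seated on the nut (hub centre less than 217 mm above the bench), let go (angle between the x axis of pump_extension and the x axis of pump_housing, either way round below 0.21 rad and value of joint pump_nut above 0.36 rad and z of pump_extension in the frame of pump_housing below 0.217 m and angle between pump_extension's own z axis and vertical below 0.1 rad and horizontal distance between pump_extension and pump_housing below 0.015 m and linear speed of pump_extension below 0.02 m/s); the robot touches nothing.
It fails at once if the extension is lifted off the nut (by more than 12 mm) (z of pump_extension in the frame of pump_housing above 0.223 m).
It fails at once if the nut is loosened (turned anticlockwise by more than 0.2 rad) (value of joint pump_nut below -0.2 rad).
It fails at once if the nut is turned too far (more than 1.6 rad) (value of joint pump_nut above 1.6 rad).
It fails at once if the other extension is turned or moved (its bar end by more than 20 mm) (distance of round_bar_end from where it was at the start of the episode above 0.02 m).
It also fails if it takes over 32 s, if anything falls off the work surface, if the arm or the gripper's body presses on something with over 40 N, if the wrist force passes 120 N, or if a joint passes its speed limit or range.

## Robot

A 6-joint arm with a two-finger parallel gripper is mounted at the origin on a cart in front of the work surface, level with it; the furniture and walls round the work are solid. World frame = base frame: x ahead of the robot, y to its left, z up, the work surface at z = 0. Lengths are in m, angles in degrees, forces in N, time in s.
With the tool pointing down it reaches from about 0.275 to 0.875 m from the base axis. Payload 12.5 kg.
Tool frame: the origin (TCP) lies midway between the tips of the shut fingers; the grasp point (between the pads) lies 19 mm behind it (bot.grasp_offset is the distance from the TCP to the grasp point, in m); z points along the fingers, y is the line along which they close (so a half turn about z gives the same grasp; the last joint's range is limited). The gripper opens to 85 mm and grips with 20 to 120 N. Pads are 22 mm wide; open, the fingers measure 114 mm over their backs; the gripper's body (76 mm by 85 mm) begins 54 mm behind the grasp point. The pads swing forward as they close: fully open they stand 13 mm farther back than shut.
Start: joints at [-76.639, 20.094, 94.641, -0, 65.266, -4.847], TCP at [0.172, -0.522, 0.231] pointing down, gripper open.
Joint ranges: [-157.81, 157.81], [-45, 120.19], [0.68, 151.7], [-89.99, 269.99], [4.06, 180], [-164.3, 164.3]. Speed limits (degrees/s): [127.2, 127.2, 159.86, 180, 180, 180].

## Interface

Orientations are given as [roll, pitch, yaw] about the fixed x, y, z axes, in that order (R = Rz(yaw) Ry(pitch) Rx(roll)).
In Python, from workcell import bot gives the robot as it stands.
- The arm moves only by the tool inch_along, called after "Emit:" in YAML: its name, and indented under it one key for each argument. Schema: {"type":"object","properties":{"rows":{"type":"string"},"squeeze":{"type":"number"},"only":{"type":"string"},"quiet":{"type":"boolean"},"lines":{"type":"string"}},"required":["rows"],"additionalProperties":false}. rows is a string of 1 to 8 rows, parted by semicolons, with the numbers parted by commas; each row has 5 numbers: dx, dy, dz in shares of 0.8 m (1.0 is 0.8 m), then a turn about the tool's z in fractions of the full range, 1 being 60 degrees, then the opening from 0.0 (shut) to 1.0 (fully open); each row shifts and turns the commanded pose from where the row before left it, along the tool's axes as they then stand; what a row does not reach is not made up. A row lasts 1/12 s, in which the tool goes at most 0.0417 m and 7.16 degrees, less where a joint would pass 70% of its speed; a pose out of reach is approached as far as the arm can. The fingers move at their own pace and stop on an object; squeeze is the grip in N (left out, the last holds). Time passes only in rows, so rows that do not move let the fingers close. The tool returns the time, the measured TCP pose, the force, the opening and the grip force at its end. only (a regular expression) keeps the lines of the reply that match it, lines (a string "A,B") keeps lines A to B, and quiet returns only ok. Input that does not fit is refused with a message, and nothing moves.
- bot.state(): the state, without advancing time (a new reading comes with each control period).
- bot.grab_frame(name): name is "scene" or "top" or "wrist"; returns the picture (400x640x3 uint8, blue, green, red); there is no depth.
- bot.calibration(name): a dict with "fx", "fy", "cx", "cy" (pixels), "k1" (the pictures are not rectified: a ray, as slopes to the right and down, at radius r is drawn at 1 + k1 r^2 times it, then the intrinsics apply), "extrinsics" (4x4, takes a point from world to camera coordinates); the wrist camera has in their place "mount" (4x4, takes a point from camera to tool coordinates, whose origin is the TCP and whose axes are the flange's). Camera axes: x right, y down, z forward; pixel columns grow to the right and rows downward; lengths in m; the calibration is good to about 2 mm. A picture is of the moment at which its call begins: read the wrist's pose just before it. calibration takes no time and is no camera call.
- bot.hand_in(): hands the job in; it is judged then, once.
The state is a dict: "time_s": time; "qpos": joint angles; "qvel": joint speeds; "tau": joint torques, N m; "ee_pos": TCP position; "eef_rot": TCP orientation; "force": force on the tool from outside, world axes, zero at the start; "moment": the same for the moment, N m; "grip_width": opening from 0.0 (shut) to 1.0 (fully open); "gripper_force": force on a finger pad.
Only numpy, scipy, OpenCV 4.12 (cv2) and the standard library are available. Lean on these libraries where they do the work, as an engineer would, in place of code of your own. Each camera call takes 0.05 s, during which the arm holds its last target. There are 200 camera calls.

## Working session

There is one attempt and no reset: what is moved stays moved. The work goes in short steps, Python scripts to look and compute and a tool call to move; the robot and the scene stay as the last step left them, time stands still between calls to the robot, and variables do not carry over. Pictures are saved under pics/ and viewed, at most 10 in all, crops included, and the job is handed in when it is done.

```bash
mkdir -p pics; ls
```

Run:
```python
from workcell import bot
import cv2
for n in("scene","top"):
    cv2.imwrite(f"pics/{n}0.png",bot.grab_frame(n)); c=bot.calibration(n); print(n,{k:(v if not hasattr(v,'round') else v) for k,v in c.items()})
print(bot.state(),bot.calibration("wrist"))
```

```text
pics
workcell.py
scene {'fx': 371.4361745521454, 'fy': 371.4361745521454, 'cx': 322.1173181311187, 'cy': 196.0306200970107, 'k1': -0.05748400288618129, 'extrinsics': array([[-0.9034353 , -0.42868524, -0.00579796,  0.42851754],
       [-0.29979275,  0.64135209, -0.70625194,  0.24307736],
       [ 0.30647832, -0.63631475, -0.70793685,  0.80226249],
       [ 0.        ,  0.        ,  0.        ,  1.        ]])}
top {'fx': 506.54139706443186, 'fy': 506.54139706443186, 'cx': 321.7014684453182, 'cy': 196.85263664144074, 'k1': 0.04996334455572576, 'extrinsics': array([[ 0.00742232, -0.99954921,  0.0290909 , -0.03988272],
       [-0.993887  , -0.01057864, -0.10989419,  0.49991195],
       [ 0.11015239, -0.0280974 , -0.99351748,  1.00987087],
       [ 0.        ,  0.        ,  0.        ,  1.        ]])}
{'time_s': 0.1, 'qpos': array([-7.66373940e+01,  2.01227975e+01,  9.46695963e+01, -6.74906168e-04,
        6.52647141e+01, -4.84681148e+00]), 'qvel': array([-0.04104005,  0.00500217, -0.11760752,  0.03470694, -0.08388076,
        0.0399368 ]), 'tau': array([ 4.71923795e-04, -5.0682867
[... 164 characters left out ...]
9943044e+02, -4.21465268e-03,  1.82096981e+01]), 'force': array([-0.36530357, -0.52462534, -1.43160539]), 'moment': array([-0.01957984, -0.04130298, -0.01502767]), 'gripper_force': 0.0, 'grip_width': 1.004325381556653} {'fx': 307.3151708665015, 'fy': 307.3151708665015, 'cx': 324.0078945496124, 'cy': 201.42624511118416, 'k1': -0.034156665008398986, 'mount': array([[ 2.30918097e-04, -9.61382872e-01, -2.75214317e-01,
         6.95496876e-02],
       [ 9.99999508e-01,  4.87425662e-04, -8.63634934e-04,
        -3.40174376e-04],
       [ 9.64430354e-04, -2.75213982e-01,  9.61382512e-01,
        -1.42441472e-01],
       [ 0.00000000e+00,  0.00000000e+00,  0.00000000e+00,
         1.00000000e+00]])}
```

View pics/scene0.png

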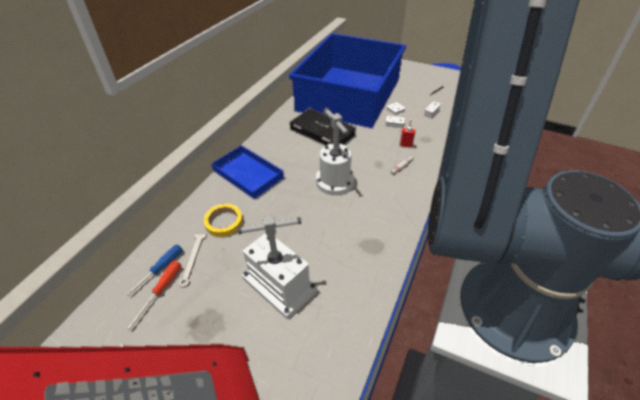

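View pics/top0.png

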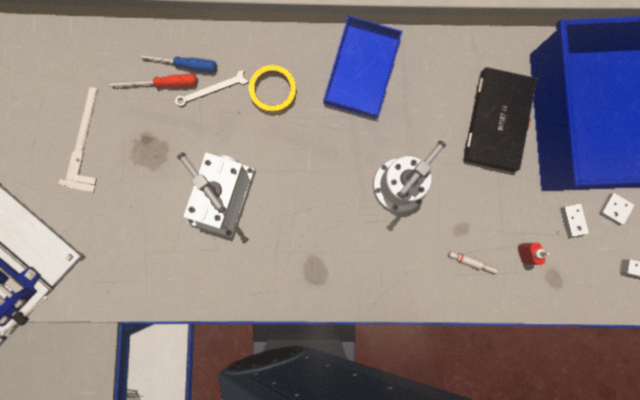

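Top view: the rectangular housing is at about (218,195), with its bar running upper left to lower right from (181,155). The round housing is at about (405,185). I'll zoom in on both views.

Run:
```python
import cv2,numpy as np
a=cv2.imread("pics/top0.png")[140:250,165:265]; b=cv2.imread("pics/scene0.png")[205:325,225:335]
a=cv2.resize(a,(400,440),interpolation=2); b=cv2.resize(b,(396,432),interpolation=2)
c=np.zeros((440,800,3),np.uint8); c[:,:400]=a; c[:432,402:798]=b
cv2.imwrite("pics/crop1.png",c)
```

```text
(no output)
```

View pics/crop1.png

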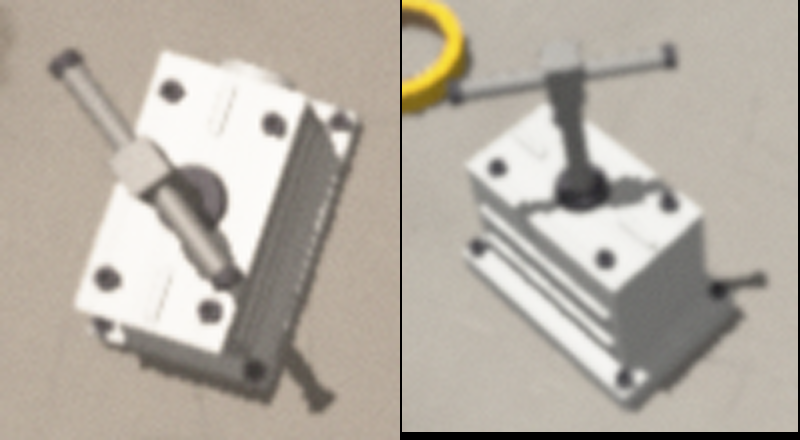

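Zoomed view: in the top picture the bar ends are at (182,156) and (222,209), the hub top is at about (200,181), and four screws mark the housing top. In the scene picture the same bar ends are at about (240,230) and (299,220). I'll triangulate these.

Create h.py:
```python
import numpy as np, cv2
from workcell import bot
from scipy.spatial.transform import Rotation as R
def pose(st):
    T=np.eye(4); T[:3,:3]=R.from_euler('xyz',st["eef_rot"],degrees=True).as_matrix(); T[:3,3]=st["ee_pos"]; return T
def cam(name,st=None):
    c=bot.calibration(name)
    E=np.linalg.inv(c["extrinsics"]) if name!="wrist" else pose(st)@c["mount"]
    return c,E
def ray(c,E,uv):
    K=np.array([[c["fx"],0,c["cx"]],[0,c["fy"],c["cy"]],[0,0,1]])
    p=cv2.undistortPoints(np.float64([[uv]]),K,np.array([c["k1"],0,0,0.]))[0,0]
    d=E[:3,:3]@np.r_[p,1]; return E[:3,3],d/np.linalg.norm(d)
def tri(*rs):
    A=sum(np.eye(3)-np.outer(d,d) for o,d in rs); b=sum((np.eye(3)-np.outer(d,d))@o for o,d in rs)
    x=np.linalg.solve(A,b); return x.round(4),[round(1000*float(np.linalg.norm(np.cross(x-o,d))),1) for o,d in rs]
def onz(r,z): o,d=r; return (o+d*(z-o[2])/d[2]).round(4)
def proj(c,E,P):
    K=np.array([[c["fx"],0,c["cx"]],[0,c["fy"],c["cy"]],[0,0,1]])
    I=np.linalg.inv(E); return cv2.projectPoints(np.float64([P]),cv2.Rodrigues(I[:3,:3])[0],I[:3,3],K,np.array([c["k1"],0,0,0.]))[0].ravel().round(1)
```

Run:
```python
from h import *
t=cam("top");s=cam("scene")
T=lambda x,y:ray(*t,(165+x/4-.4,140+y/4-.4)); S=lambda x,y:ray(*s,(225+(x-402)/3.6-.4,205+y/3.6-.4))
P={}
for n,a,b in [("e1",(68,64),(455,91)),("e2",(229,276),(670,56)),("A",(173,91),(497,167)),("D",(107,278),(605,259)),("C",(210,311),(669,201))]:
    P[n],e=tri(T(*a),S(*b)); print(n,P[n],e)
B=onz(T(274,124),.112);A=onz(T(173,91),.112);C=onz(T(210,311),.112);D=onz(T(107,278),.112)
print("hub",(P["e1"]+P["e2"])/2,"housing c",(A+B+C+D)/4)
d=A+B-C-D; h=np.degrees(np.arctan2(d[1],d[0])); d=P["e1"]-P["e2"]; b=np.degrees(np.arctan2(d[1],d[0])); print("long",h,"bar",b)
print("hubtop",onz(T(141,165),.227))
```

```text
e1 [0.5469 0.2059 0.2097] [0.6, 0.6]
e2 [0.4579 0.1364 0.2087] [0.8, 0.8]
A [0.5536 0.1815 0.1106] [0.6, 0.6]
D [0.4651 0.2091 0.1109] [0.5, 0.5]
C [0.4503 0.161  0.1128] [0.2, 0.2]
hub [0.5024  0.17115 0.2092 ] housing c [0.5022  0.17145 0.112  ]
long -17.161918802865305 bar 37.986237452077255
hubtop [0.5025 0.1708 0.227 ]
```

Units first: shifts go in shares of 0.8 m and turns go in shares of 60 degrees. So -0.04 m / 0.8 = -0.05, -0.028 m / 0.8 = -0.035.

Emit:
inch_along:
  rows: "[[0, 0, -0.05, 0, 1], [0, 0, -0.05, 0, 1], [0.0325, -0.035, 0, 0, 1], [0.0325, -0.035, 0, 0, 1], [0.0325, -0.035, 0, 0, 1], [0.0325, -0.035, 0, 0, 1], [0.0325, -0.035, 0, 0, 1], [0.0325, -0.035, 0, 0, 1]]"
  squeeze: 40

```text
refused: rows: the value is not of type 'string' (schema: type "string"). Nothing was moved.
```

The call was refused and nothing moved: it wants rows parted by semicolons, with the numbers parted by commas. Same move again in that form.

Emit:
inch_along:
  rows: "0,0,-0.05,0,1;0,0,-0.05,0,1;0.0325,-0.035,0,0,1;0.0325,-0.035,0,0,1;0.0325,-0.035,0,0,1;0.0325,-0.035,0,0,1;0.0325,-0.035,0,0,1;0.0325,-0.035,0,0,1"
  squeeze: 40

```text
time_s: 0.77
ee_pos: [0.2677, -0.3123, 0.3111]
eef_rot: [-180.0, 0.0, 18.2]
force: [0.2, 0.1, 0.3]
grip_width: 0.995
gripper_force: 0.0
```

Emit:
inch_along:
  rows: "0.0325,-0.035,0,0,1;0.0325,-0.035,0,0,1;0.0325,-0.035,0,0,1;0.0325,-0.035,0,0,1;0.0325,-0.035,0,0,1;0.0325,-0.035,0,0,1;0.0325,-0.035,0,0,1;0,0,0,0,1"

```text
time_s: 1.43
ee_pos: [0.3806, -0.0662, 0.3112]
eef_rot: [-179.9, -0.0, 18.5]
force: [-0.5, -0.2, 0.1]
grip_width: 0.998
gripper_force: 0.0
```

In the tool's units: 0.027 m / 0.8 = 0.0338, -0.0267 m / 0.8 = -0.0334, -6.5 degrees / 60 = -0.1083.

Emit:
inch_along:
  rows: "0.0338,-0.0334,0,0,1;0.0338,-0.0334,0,0,1;0.0338,-0.0334,0,0,1;0.0338,-0.0334,0,0,1;0.0338,-0.0334,0,0,1;0.0338,-0.0334,0,0,1;0.0338,-0.0334,0,0,1;0,0,0,-0.1083,1"

```text
time_s: 2.1
ee_pos: [0.5019, 0.1697, 0.3104]
eef_rot: [-179.9, 0.0, 24.6]
force: [0.3, 0.3, 0.5]
grip_width: 1.0
gripper_force: 0.0
```

Emit:
inch_along:
  rows: "0,0,0,-0.1083,1;0,0,0,-0.1083,1;0,0,0,0,1;0,0,0,0,1"

```text
time_s: 2.43
ee_pos: [0.5003, 0.1653, 0.3111]
eef_rot: [-180.0, 0.0, 37.5]
force: [0.2, 0.2, 0.5]
grip_width: 0.999
gripper_force: 0.0
```

Run:
```python
from h import *
st=bot.state(); im=bot.grab_frame("wrist"); cv2.imwrite("pics/w1.png",im)
print(st["qpos"].round(1)); c=cam("wrist",st)
print(proj(*c,[.5024,.1711,.227]),[proj(*c,p) for p in ([.5469,.2059,.211],[.4579,.1364,.211])])
```

```text
[13.2 13.5 92.  -0.  74.5 65.7]
[320.5 201. ] [array([319.8, 124.5]), array([321.4, 258.5])]
```

View pics/w1.png

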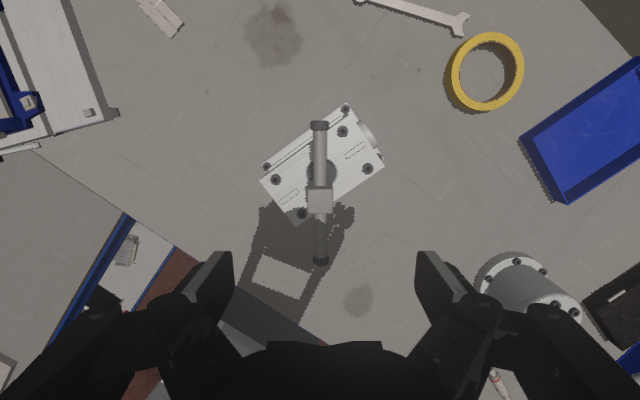

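The wrist view shows the hub at (320,200) and the bar ends at (319,125) and (321,260), all within about 2 px of where I predicted. Next I align, descend and grip.

In the tool's units: 0.03 m / 0.8 = 0.0375, 0.0052 m / 0.8 = 0.0065, -0.5 degrees / 60 = -0.0083.

Emit:
inch_along:
  rows: "0.0065,-0.0041,0,-0.0083,1;0,0,0.0375,0,1;0,0,0.0375,0,1;0,0,0.0375,0,1;0,0,0.0363,0,1;0,0,0,0,1;0,0,0,0,1;0,0,0,0,1"

```text
time_s: 3.15
ee_pos: [0.5034, 0.1716, 0.194]
eef_rot: [180.0, -0.1, 38.2]
force: [-0.1, -1.4, 1.0]
grip_width: 1.002
gripper_force: 0.0
```

Run:
```python
from h import *
st=bot.state(); im=bot.grab_frame("wrist"); print(bot.state()["ee_pos"]); cv2.imwrite("pics/w2.png",im)
```

```text
[0.50350177 0.1716715  0.19432632]
```

View pics/w2.png

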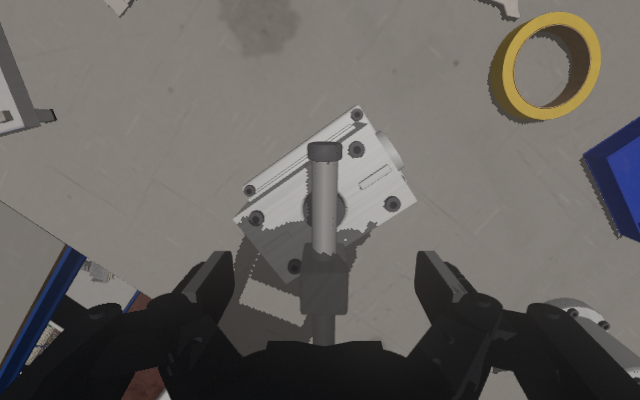

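The hub, at about x=324, is centred between the fingers (233 and 416). Closing now.

Emit:
inch_along:
  rows: "0,0,0,0,0;0,0,0,0,0;0,0,0,0,0;0,0,0,0,0;0,0,0,0,0;0,0,0,0,0;0,0,0,0,0;0,0,0,0,0"
  squeeze: 40

```text
time_s: 3.87
ee_pos: [0.5026, 0.1714, 0.1926]
eef_rot: [180.0, -0.0, 38.2]
force: [0.1, -0.0, 3.3]
grip_width: 0.226
gripper_force: 42.3
```

Emit:
inch_along:
  rows: "0,0,0,0,0;0,0,0,0,0"

```text
time_s: 4.03
ee_pos: [0.5026, 0.1714, 0.1926]
eef_rot: [180.0, -0.0, 38.2]
force: [-0.0, -0.0, 5.4]
grip_width: 0.227
gripper_force: 42.4
```

Gripped at 19–20 mm, which matches the hub. Turning clockwise (+ about tool z) by about 55°.

In the tool's units: 5 degrees / 60 = 0.0833.

Emit:
inch_along:
  rows: "0,0,0,0.0833,0;0,0,0,0.0833,0;0,0,0,0.0833,0;0,0,0,0,0"

```text
time_s: 4.37
ee_pos: [0.5027, 0.1713, 0.1925]
eef_rot: [180.0, -0.0, 22.9]
force: [-0.8, -0.7, 4.8]
grip_width: 0.23
gripper_force: 42.6
```

Run:
```python
from h import *
print(bot.state()["moment"],bot.state()["qpos"].round(1))
```

```text
[-0.20214923  0.06219783 -0.01687853] [13.8 20.7 99.8 -0.  59.5 80.9]
```

Emit:
inch_along:
  rows: "0,0,0,0.0833,0;0,0,0,0.0833,0;0,0,0,0.0833,0;0,0,0,0.0833,0;0,0,0,0.0833,0;0,0,0,0.0833,0;0,0,0,0.0833,0;0,0,0,0.0833,0"

```text
time_s: 5.03
ee_pos: [0.5027, 0.1712, 0.1926]
eef_rot: [180.0, -0.0, -17.0]
force: [0.6, -1.2, 5.7]
grip_width: 0.223
gripper_force: 42.7
```

Emit:
inch_along:
  rows: "0,0,0,0,0;0,0,0,0,0;0,0,0,0,0"

```text
time_s: 5.28
ee_pos: [0.5026, 0.1712, 0.1925]
eef_rot: [180.0, -0.0, -16.8]
force: [-0.1, -1.3, 5.5]
grip_width: 0.23
gripper_force: 42.7
```

Run:
```python
from h import *
print(bot.state()["moment"],bot.state()["qpos"].round(1))
cv2.imwrite("pics/w3.png",bot.grab_frame("wrist"))
```

```text
[-0.51158587  0.10791084 -0.0609826 ] [ 13.8  20.7  99.8  -0.   59.5 120.6]
```

View pics/w3.png

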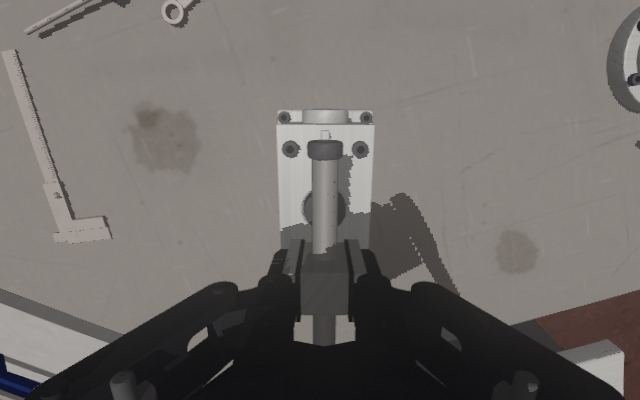

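The bar now lies parallel to the housing's long edges (x≈325, vertical in the picture) and is still gripped. Next I release, retreat upward and check.

Emit:
inch_along:
  rows: "0,0,0,0,0.4;0,0,0,0,0.6;0,0,0,0,1;0,0,0,0,1;0,0,0,0,1;0,0,0,0,1;0,0,0,0,1;0,0,0,0,1"

```text
time_s: 6.0
ee_pos: [0.5024, 0.1714, 0.1923]
eef_rot: [180.0, 0.0, -16.8]
force: [-1.0, -0.0, 0.5]
grip_width: 1.0
gripper_force: 0.0
```

Emit:
inch_along:
  rows: "0,0,-0.0375,0,1;0,0,-0.0375,0,1;0,0,-0.0375,0,1;0,0,-0.0375,0,1;0,0,0,0,1;0,0,0,0,1"

```text
time_s: 6.5
ee_pos: [0.5029, 0.1715, 0.3136]
eef_rot: [-179.9, -0.1, -16.8]
force: [-0.1, 1.1, -1.4]
grip_width: 0.996
gripper_force: 0.0
```

Run:
```python
from h import *
st=bot.state(); c=cam("wrist",st); im=bot.grab_frame("wrist"); t=bot.grab_frame("scene")
cv2.imwrite("pics/w4.png",np.hstack([im[80:330,200:440],cv2.resize(t[190:330,210:340],(232,250))]))
print([proj(*c,p) for p in ([.5026,.1712,.227],[.5566,.1545,.211])],[proj(*cam("scene"),p) for p in ([.5026,.1712,.227],)])
```

```text
[array([325.1, 206.5]), array([325.6, 131.2])] [array([268. , 218.7])]
```

View pics/w4.png

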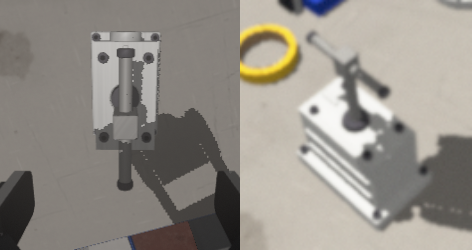

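The extension is released and upright, with the bar in line with the housing. The hub at (325,207) and the bar end at (325,132) match the predictions for the seated height.

```bash
python3 -c "
from workcell import bot
print(bot.hand_in())"
```

```text
the job is handed in; nothing more can be done
None
```

I turned the T-handle about 55° clockwise, lined its bar up with the pump housing's long sides, released it standing and seated, and handed the job in at about 6.5 s; the nut's own turn (about 0.85 rad or more) is inferred from that turn less the play, and no verdict was shown.

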